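Load the kit tray into the turntable holder and hold its index plunger out

ROBOT

A 6-joint arm with a two-finger parallel gripper is mounted at the origin on the work surface. World frame = base frame: x ahead of the robot, y to its left, z up, the work surface at z = 0. Lengths are in m, angles in rad, forces in N, time in s.
With the tool pointing down it reaches from about 0.375 to 0.9 m from the base axis. Payload 3.1 kg.
Tool frame: the origin (TCP) lies midway between the tips of the shut fingers; the grasp point (between the pads) lies 19 mm behind it; z points along the fingers, y is the direction in which the jaws open and shut (so a half turn about z gives the same grasp; the last joint's range is limited). The gripper opens to 85 mm and grips with 20 to 120 N. Pads are 22 mm wide; open, the fingers measure 114 mm over their backs; the gripper's body (76 mm by 85 mm) begins 54 mm behind the grasp point. The pads swing forward as they close: fully open they stand 13 mm farther back than shut.
Start: joints at [1.125, 0.527, 1.433, -0, 1.181, -0.178], TCP at [0.165, 0.603, 0.194] pointing down, gripper open.
Joint ranges: [-3.08, 3.08], [-0.75, 2.2], [0.22, 2.44], [-1.43, 4.57], [0, 2.65], [-2.85, 2.85]. Speed limits (rad/s): [2.79, 2.79, 3.14, 3.14, 3.14, 3.14].

INTERFACE

Orientations are given as a unit quaternion [x, y, z, w].
In Python, from station import manip gives the robot as it stands.
- The arm moves only by the tool play_rows, never from a script. Its argument "increments" is a list of rows, each a list of 3 entries, a list of its own where there are three numbers: the shift along the tool's x, y, z in m, then the turn, a rotation vector about the tool's x, y, z in rad, then the opening, from 0 (shut) to 1 (fully open). A call has 1 to 10 rows; each row is the pose to reach, as a shift and turn from the pose commanded when the call began, along the tool's axes at that moment; what a row does not reach only later rows make up. A row lasts 1/10 s, in which the tool goes at most 50 mm and 8.59 degrees, less where a joint would pass 70% of its speed; a pose out of reach is approached as far as the arm can. A call with a gripper value outside its range is refused whole. The fingers move at their own pace and stop on an object; "force" is the grip in N (left out, the last holds). Time passes only in rows, so rows that repeat a pose let the fingers close. It gives the time, the measured TCP pose, the force and the opening at its end, in the units of the state.
- manip.sense(): the state, without advancing time (a new reading comes with each control period).
- manip.snapshot(name): name is "side" or "top"; returns (picture, depth): 384x512x3 uint8, red, green, blue; 384x512 float32, m along the optical axis (not along the pixel's ray), 0 where there is no reading.
- manip.camera_model(name): a dict with "camera_matrix" (3x3 intrinsics, pixels), "R" (3x3) and "t" (3): a world point X has camera coordinates R X + t. Camera axes: x right, y down, z forward; pixel columns grow to the right and rows downward; lengths in m; the calibration is good to about 2 mm. A picture is of the moment at which its call begins. camera_model takes no time and is no camera call.
- manip.sign_off(): hands the job in, once; it reports no verdict.
Trained networks look in the newest picture that a camera, given by its name, has taken for a name from the list of things; names that differ only in an ending like _2 or _b are one class to them, and where a whole thing is asked for, a point or a joint stands for the part that bears it (a point fixed in the world has none). Each returns a list of dicts, best first, with "p" (0 to 1); they miss things now and then, are a little off and sometimes report something else, mostly with a low value. They report only what shows in the picture. A call takes as long as a camera call. They do not tell look-alikes from the thing itself.
- manip.regions_of(camera, thing): "region" (384x512 bool, what is visible of it) and "rect" ([left, top, width, height] in pixels, round what is visible of it).
The state is a dict: "t": time; "q": joint angles; "qd": joint speeds; "tau": joint torques, N m; "tcp_pos": TCP position; "tool_rot": TCP orientation; "force": force on the tool from outside, world axes, zero at the start; "ft_torque": the same for the moment, N m; "finger_gap": opening from 0.0 (shut) to 1.0 (fully open).
Only numpy, scipy, OpenCV 4.12 (cv2) and the standard library are available. Lean on these libraries where they do the work, as an engineer would, in place of code of your own. Each camera call takes 0.05 s, during which the arm holds its last target.

TASK

Slide the wooden kit tray, with its toy-car parts still in it, through the open mouth of the yellow holder on the turntable until it is fully home against the back stop, keeping it level on the way, and let go of it. Then take the red knob of the turntable's sprung index plunger, pull it straight out, fully back to its stop, and finish while still holding it there with the gripper, so that the pin stays clear of its hole and I can swing the turntable round. Leave the other things on the bench where they are.

Things in the scene. Friction and masses are not known exactly. Their poses are not given: they have to be found in the camera images.
- tray: Wooden open kit tray, 120 mm long (its x), 96 wide (y), walls 30 high; origin at centre of underside, z up. Its ends are alike: either may go in first. Dark handle bar along x over its centre: 14 mm wide, 69 to 87 mm above the underside, 104 long between end uprights 22 mm wide. About 0.4 kg with load. Starts on the bench.
- car_block: Wooden toy-car body, 66 x 26 x 22 mm, lying in the tray beside the handle bar; origin at the centre of its underside. To stay in the tray.
- wheel_a: Red wooden wheel, 34 mm across, 12 mm high, lying flat in the tray; origin at the centre of its underside. To stay in the tray.
- wheel_b: A second red wheel like wheel_a, also in the tray. To stay in the tray.
- station: Fixed turntable station: dark base plate 220 mm (x) x 270 (y), locked aluminium disc 220 mm across, top 60 mm up, yellow tray holder on it. Origin on the bench under the disc's centre, z up. The holder's mouth faces -x; the tray slides in along +x to a back stop at x = +50. Grey plunger housing on the +y side: y = 122 to 150 mm, 36 mm wide in x, 67 high, brass collar to y = 154.
- seat (a point): Where the tray's origin lies when it is fully home on the holder floor against the back stop: at x = -10 mm, y = 0, z = 65 mm of the station, axes as the station's. The tray then sticks 25 mm out of the rails.
- mouth (a point): Middle of the holder's mouth at floor height (station x = -45, y = 0, z = 65 mm); axes as the station's. Side rails 102 mm apart inside (3 mm free each side of the tray) run from here to the back stop, with flared guides out to 20 mm in front. Lips over the rails, 36 to 40 mm above this floor, leave a slot 86 mm wide open above for the handle: the tray enters only from the mouth.
- pull_knob: Red pull knob: horizontal cylinder along its y, 26 mm in diameter, 28 long, with a 34 mm flange 6 thick on its outer end; origin at the cylinder's centre. Axes as the station's; pulled along +y, away from the disc. Seated: x = 0, y = 172, z = 45 mm of the station, 4 mm from the collar. Can be gripped across its sides (along x) from above.
- plunger (a joint): Travel of the plunger in m: 0 with the pin in its hole in the disc's rim, 0.020 fully back at its stop (solid). It is sprung: about 4 N when seated rising to about 10 N at the stop, and snaps back when let go.
- hammer: Claw hammer lying on the bench; origin at the underside, about its middle. Bystander.
- glue_bottle: White glue bottle with an orange cap, 56 mm across, 160 mm high; origin under its centre. Bystander.
- paint_can: Can with a blue label, 84 mm across, 100 mm high; origin under its centre. Bystander.
- ear_defenders: Blue ear defenders lying on the bench, about 200 x 130 x 60 mm; origin on the bench between the cups. Bystander.
- tape_measure: Yellow tape measure, 70 x 38 x 62 mm, origin under its centre. Bystander.
- offcut: Board offcut, 140 x 70 x 18 mm, lying flat; origin under its centre. Bystander.
Not all that is in view belongs to the job. What is shaped like the tray but turquoise is not meant.

How it is judged:
On the way, in this order (a step that is already met when the one before it is completed fails the run):
1. the tray is fully home in the holder and let go, the plunger still in its hole (x of tray in the frame of seat between -0.006 and 0.006 m and y of tray in the frame of seat between -0.007 and 0.007 m and z of tray in the frame of seat between -0.004 and 0.005 m and angle between the x axis of tray and the x axis of station, either way round below 0.1 rad and angle between tray's own z axis and vertical below 0.06 rad and contact force between tray and the fingers below 0.3 N and value of joint plunger below 0.004 m), for 0.2 s.
2. the plunger is drawn fully back (value of joint plunger above 0.016 m and contact force between pull_knob and the fingers above 1.5 N), for 0.3 s.
At the end, for the whole second after the job is handed in: The gripper still holds the knob with the plunger at least 16 mm of its 20 mm out; the tray is at rest, untouched by the fingers, flat on the holder floor within 6 mm of fully home and within 0.1 rad of straight, with the car body and both wheels in it (all of step 2 and x of tray in the frame of seat between -0.006 and 0.006 m and y of tray in the frame of seat between -0.007 and 0.007 m and z of tray in the frame of seat between -0.004 and 0.005 m and angle between the x axis of tray and the x axis of station, either way round below 0.1 rad and angle between tray's own z axis and vertical below 0.06 rad and x of car_block in the frame of tray between -0.056 and 0.056 m and y of car_block in the frame of tray between -0.044 and 0.044 m and z of car_block in the frame of tray between -0.002 and 0.035 m and x of wheel_a in the frame of tray between -0.056 and 0.056 m and y of wheel_a in the frame of tray between -0.044 and 0.044 m and z of wheel_a in the frame of tray between -0.002 and 0.035 m and x of wheel_b in the frame of tray between -0.056 and 0.056 m and y of wheel_b in the frame of tray between -0.044 and 0.044 m and z of wheel_b in the frame of tray between -0.002 and 0.035 m and contact force between tray and the fingers below 0.3 N and linear speed of tray below 0.02 m/s); the arm keeps its last pose, push and grip.
It fails at once if the loaded tray is tipped by more than 0.45 rad (angle between tray's own z axis and vertical above 0.45 rad).
It fails at once if another thing on the bench is pushed more than 25 mm (distance of any of hammer, glue_bottle, paint_can, ear_defenders, tape_measure, offcut from where it was at the start of the episode above 0.025 m).
It also fails if it takes over 58 s, if anything falls off the work surface, if the arm or the gripper's body presses on something with over 40 N, if the wrist force passes 120 N, or if a joint passes its speed limit or range.

## Working session

There is one attempt and no reset: what is moved stays moved. The work goes in short steps, Python scripts to look and compute and a tool call to move; the robot and the scene stay as the last step left them, time stands still between calls to the robot, and variables do not carry over. Pictures are saved under pics/ and viewed, and the job is handed in when it is done.

Besides the shell and the picture viewer there is one more tool, called after "Call:" as a command line: name --argument value ..., lists and objects as JSON in quotes. play_rows: Moves the arm, as the interface text tells. Its arguments: {"type":"object","properties":{"increments":{"type":"array"},"force":{"type":"number"}},"required":["increments"]}

```bash
ls; mkdir -p pics; cat > h.py <<'E'
import numpy as np, cv2
from station import manip
from scipy.spatial.transform import Rotation as Ro
def snap(n,f):
    p,d=manip.snapshot(n); cv2.imwrite('pics/'+f+'.png',p[:,:,::-1]); np.savez('pics/'+f+'.npz',p=p,d=d); return p,d
def world(n,d):
    c=manip.camera_model(n);K=np.array(c['camera_matrix']);R=np.array(c['R']);t=np.array(c['t'])
    v,u=np.mgrid[:d.shape[0],:d.shape[1]]
    X=np.stack([(u-K[0,2])/K[0,0]*d,(v-K[1,2])/K[1,1]*d,d],-1)
    return (X-t)@R
E
python3 - <<'E'
from h import *
for n in('top','side'):
    snap(n,n+'0'); 
    c=manip.camera_model(n); print(n, -np.array(c['R']).T@np.array(c['t']), c['camera_matrix'])
s=manip.sense(); print(s)
E
```

```text
pics
top [0.40225334 0.04647018 1.4250158 ] [[446.7479245    0.         262.14090771]
 [  0.         446.7479245  175.98629777]
 [  0.           0.           1.        ]]
side [ 0.04175641 -0.51538354  0.7514045 ] [[354.69537889   0.         257.93014819]
 [  0.         354.69537889 193.77909462]
 [  0.           0.           1.        ]]
{'t': 0.1, 'q': array([ 1.12450679e+00,  5.28417443e-01,  1.43377761e+00, -9.93965022e-06,
        1.18143505e+00, -1.78518496e-01]), 'qd': array([ 0.00024684, -0.0052267 ,  0.00015589,  0.00126144, -0.00229404,
        0.00023052]), 'tau': array([-2.11417068e-04, -4.43302989e+01, -1.78585660e+01, -2.30447849e-04,
        3.94264338e-03,  2.66910920e-07]), 'tcp_pos': array([0.16502882, 0.60205989, 0.1931033 ]), 'tool_rot': array([ 1.33483942e-01,  9.91050452e-01, -9.70826344e-04, -3.08728040e-04]), 'force': array([0.38018775, 0.30621528, 0.08977794]), 'ft_torque': array([-0.00140591,  0.03705846,  0.05440116]), 'finger_gap': 0.9995821230518795}
```

View pics/top0.png

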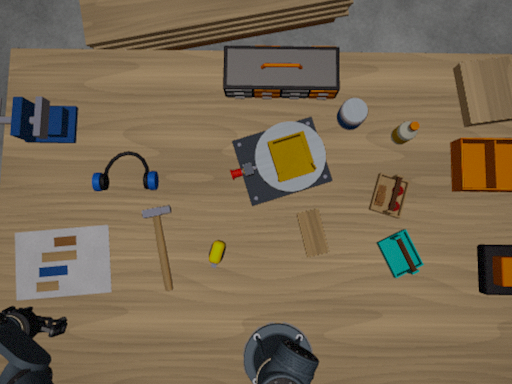

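View pics/side0.png

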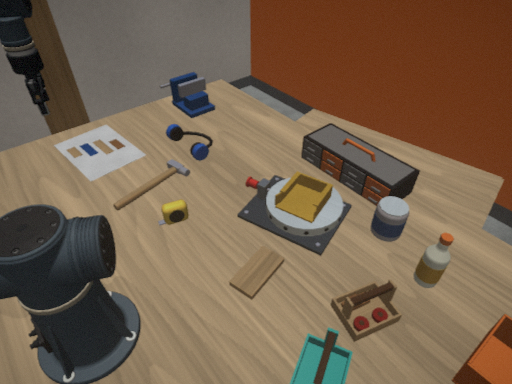

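```bash
python3 - <<'E'
from h import *
z=np.load('pics/top0.npz');p,d=z['p'],z['d']
a=cv2.resize(p[110:215,225:340],None,fx=4,fy=4,interpolation=cv2.INTER_CUBIC)
b=cv2.resize(p[165:225,360:420],None,fx=5,fy=5,interpolation=cv2.INTER_CUBIC)
c=np.zeros((420,770,3),np.uint8);c[:420,:460]=a;c[:300,465:765]=b
cv2.imwrite('pics/crop0.png',c[:,:,::-1])
W=world('top',d);np.save('W.npy',W)
for th in['tray','station','pull_knob','seat']:
    try:
        for r in manip.regions_of('top',th)[:3]:
            m=r['region'];print(th,r['p'],r['rect'],m.sum(),np.median(W[m],0),W[m].max(0),W[m].min(0))
            np.save(f'm_{th}_{r["rect"][0]:.0f}.npy',m)
    except Exception as e: print(th,e)
E
```

```text
tray 0.87 [369.6, 172.8, 41.6, 45.1] 1046 [ 0.51079762 -0.34660774  0.02006226] [0.57328649 0.04647018 1.4250158 ] [ 0.40225334 -0.41600422 -0.00603887]
tray 0.62 [378.2, 228.0, 44.6, 52.5] 1362 [ 0.32722866 -0.37416096  0.00864152] [0.40227585 0.04647018 1.4250158 ] [ 0.25425573 -0.45157699 -0.00368903]
tray 0.34 [373.8, 188.0, 14.6, 15.1] 165 [ 0.50726463 -0.31868873  0.02187873] [ 0.53989912 -0.30196087  0.03451014] [ 0.47901556 -0.33729909  0.00989756]
station 0.72 [229.4, 117.6, 99.0, 88.9] 5783 [ 0.60715648 -0.0038879   0.05981504] [0.75507509 0.14742518 1.4250158 ] [ 0.40225334 -0.16132291 -0.00482821]
station 0.62 [391.2, 121.2, 29.8, 22.9] 457 [ 0.69366125 -0.37291285  0.10513866] [0.75206241 0.04647018 1.4250158 ] [ 0.40225334 -0.45281076 -0.00131373]
pull_knob 0.42 [399.8, 188.1, 0.9, 7.6] 46 [ 0.52149039 -0.38361649  0.01731187] [ 0.53764543 -0.35405139  0.08639008] [ 0.50913029 -0.3948015   0.00446538]
seat 0.98 [229.0, 120.0, 101.3, 84.7] 5818 [ 0.60822912 -0.00363021  0.05983998] [0.76004639 0.15023446 1.4250158 ] [ 0.40225334 -0.16466354 -0.00635719]
```

View pics/crop0.png

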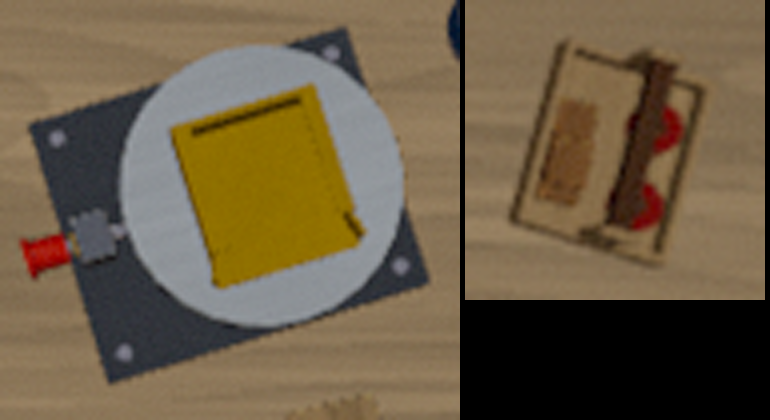

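```bash
python3 - <<'E'
from h import *
from scipy.optimize import least_squares
z=np.load('pics/top0.npz');p,d=z['p'].astype(int),z['d']
zs=np.load('pics/side0.npz');ps,ds=zs['p'].astype(int),zs['d']
W=world('top',d);S=world('side',ds)
ok=d>0; oks=ds>0
def box(W,ok,lo,hi): return ok&np.all((W>lo)&(W<hi),-1)
for nm,w,o,pp in(('top',W,ok,p),('side',S,oks,ps)):
    b=box(w,o,[.3,-.1,-.02],[.45,.15,.01]);print(nm,'bench z',np.median(w[b][:,2]),w[b][:,2].std())
    # tray
    T=box(w,o,[.40,-.47,.005],[.62,-.25,.15])
    q=w[T];print('tray n',len(q),np.histogram(q[:,2],bins=np.arange(0,.11,.01))[0])
    H=q[(q[:,2]>.074)]
    r=cv2.minAreaRect(H[:,:2].astype(np.float32)*1000);print('handle',len(H),r,np.median(H[:,2]), H.mean(0))
    rim=q[(q[:,2]>.008)&(q[:,2]<.036)]
    print('rim',cv2.minAreaRect(rim[:,:2].astype(np.float32)*1000))
    # disc
    D=box(w,o,[.45,-.2,.054],[.8,.2,.065])
    col=(pp.max(-1)-pp.min(-1)<40)
    dd=w[D&col]; 
    f=least_squares(lambda v:np.hypot(dd[:,0]-v[0],dd[:,1]-v[1])-.0 if 0 else np.zeros(1),[0.])if 0 else None
    print('disc',len(dd),cv2.minEnclosingCircle(dd[:,:2].astype(np.float32)*1000),np.median(dd[:,2]))
    Y=box(w,o,[.45,-.2,.058],[.8,.2,.14])&(pp[...,0]-pp[...,2]>90)&(pp[...,1]>pp[...,2]+60)
    y=w[Y];print('yellow',len(y),cv2.minAreaRect(y[:,:2].astype(np.float32)*1000),np.histogram(y[:,2],bins=np.arange(.05,.13,.005)))
    yh=y[y[:,2]>.085];print('yel hi',len(yh),cv2.minAreaRect(yh[:,:2].astype(np.float32)*1000))
    K=box(w,o,[.45,.08,.015],[.75,.3,.1])&(pp[...,0]>120)&(pp[...,1]<60)&(pp[...,2]<60)
    k=w[K];print('knob',len(k),cv2.minAreaRect(k[:,:2].astype(np.float32)*1000),k.max(0),np.median(k,0))
    P=box(w,o,[.45,-.2,.006],[.8,.2,.03])&(pp.max(-1)<110)&(pp.max(-1)-pp.min(-1)<35)
    P=w[P];print('plate',len(P),cv2.minAreaRect(P[:,:2].astype(np.float32)*1000),np.median(P[:,2]))
E
```

```text
top bench z -0.0006356106386646419 0.0031114584354758066
tray n 1263 [379 231 261 130   4   9   9  39 169  32]
handle 233 ((508.6264343261719, -346.4366760253906), (22.358217239379883, 117.43907165527344), 73.88134765625) 0.08586556610533537 [ 0.50826049 -0.34517426  0.08518602]
rim ((501.4045104980469, -359.9444580078125), (216.83575439453125, 191.35479736328125), 7.51324987411499)
disc 2144 ((679.59423828125, -33.545406341552734), 183.39752197265625) 0.059964928743917206
yellow 1509 ((615.9638671875, -31.821762084960938), (122.58106231689453, 116.93462371826172), 18.393199920654297) (array([  0,  34, 526, 534,  39,   5,   8,   9,  11,  27, 157, 150,   9,
         0,   0]), array([0.05 , 0.055, 0.06 , 0.065, 0.07 , 0.075, 0.08 , 0.085, 0.09 ,
       0.095, 0.1  , 0.105, 0.11 , 0.115, 0.12 , 0.125]))
yel hi 363 ((618.8483276367188, -29.745437622070312), (116.41941833496094, 116.92977142333984), 19.44883155822754)
knob 71 ((569.3990478515625, 135.82254028320312), (24.006629943847656, 30.701387405395508), 18.012380599975586) [0.57979181 0.15413257 0.06478308] [0.56755072 0.13521525 0.0
[... 687 characters left out ...]
538696289, 113.41169738769531), 18.158815383911133) (array([  0,   0, 266, 602,   0,   0,   0,   0,   0,   3,  67, 151,   0,
         0,   0]), array([0.05 , 0.055, 0.06 , 0.065, 0.07 , 0.075, 0.08 , 0.085, 0.09 ,
       0.095, 0.1  , 0.105, 0.11 , 0.115, 0.12 , 0.125]))
yel hi 221 ((614.0735473632812, -31.849349975585938), (115.3311767578125, 113.13359832763672), 18.158815383911133)
knob 44 ((555.4655151367188, 133.86097717285156), (23.976806640625, 28.924663543701172), 6.6069231033325195) [0.56882763 0.14877273 0.06148557] [0.55650736 0.13479429 0.05569671]
plate 1554 ((621.2716064453125, -46.06947326660156), (223.10137939453125, 354.19268798828125), 18.629549026489258) 0.01254237058179459
```

```bash
cat >> h.py <<'E'
def go(x,y,z,yawdeg):
    """yaw of tool y axis in world, tool pointing down"""
    s=manip.sense();R=Ro.from_quat(s['tool_rot']);
    yv=np.array([np.cos(np.radians(yawdeg)),np.sin(np.radians(yawdeg)),0]);zv=np.array([0,0,-1.]);xv=np.cross(yv,zv)
    T=Ro.from_matrix(np.stack([xv,yv,zv],1))
    sh=R.inv().apply(np.array([x,y,z])-s['tcp_pos']);rv=(R.inv()*T).as_rotvec()
    print('shift',np.round(sh,4),'turn',np.round(rv,4),'| t',round(s['t'],2),'tcp',np.round(s['tcp_pos'],4),'F',np.round(s['force'],1),'gap',round(s['finger_gap'],3))
E
python3 - <<'E'
from h import *
go(.505,.2,.3,73.7)
go(.503,-.345,.3,73.7)
go(.503,-.345,.2,73.7)
E
```

```text
shift [-0.4341 -0.2983 -0.1062] turn [-0.0008 -0.0001  0.0167] | t 0.3 tcp [0.1652 0.6025 0.1936] F [ 0.5 -0.3  0.3] gap 0.999
shift [-0.5764 -0.8244 -0.1058] turn [-0.0008 -0.0001  0.0167] | t 0.3 tcp [0.1652 0.6025 0.1936] F [ 0.5 -0.3  0.3] gap 0.999
shift [-0.5765 -0.8243 -0.0058] turn [-0.0008 -0.0001  0.0167] | t 0.3 tcp [0.1652 0.6025 0.1936] F [ 0.5 -0.3  0.3] gap 0.999
```

Call:
play_rows --increments '[[[-0.434,-0.298,-0.106],[0,0,0.017],1],[[-0.434,-0.298,-0.106],[0,0,0.017],1],[[-0.434,-0.298,-0.106],[0,0,0.017],1],[[-0.434,-0.298,-0.106],[0,0,0.017],1],[[-0.434,-0.298,-0.106],[0,0,0.017],1],[[-0.434,-0.298,-0.106],[0,0,0.017],1],[[-0.434,-0.298,-0.106],[0,0,0.017],1],[[-0.434,-0.298,-0.106],[0,0,0.017],1],[[-0.434,-0.298,-0.106],[0,0,0.017],1],[[-0.434,-0.298,-0.106],[0,0,0.017],1]]'

```text
t: 1.3
tcp_pos: [0.4825, 0.2265, 0.2933]
tool_rot: [0.142, 0.99, 0.0, 0.0]
force: [0.5, 1.6, -0.2]
finger_gap: 1.0
```

```bash
python3 -c "
from h import *
go(.503,-.345,.22,73.7)"
```

```text
shift [-0.1803 -0.5427  0.0732] turn [ 0.0004  0.0003 -0.0005] | t 1.3 tcp [0.4825 0.2265 0.2933] F [ 0.5  1.6 -0.2] gap 1.0
```

Call:
play_rows --increments '[[[-0.18,-0.543,0.073],[0,0,0],1],[[-0.18,-0.543,0.073],[0,0,0],1],[[-0.18,-0.543,0.073],[0,0,0],1],[[-0.18,-0.543,0.073],[0,0,0],1],[[-0.18,-0.543,0.073],[0,0,0],1],[[-0.18,-0.543,0.073],[0,0,0],1],[[-0.18,-0.543,0.073],[0,0,0],1],[[-0.18,-0.543,0.073],[0,0,0],1],[[-0.18,-0.543,0.073],[0,0,0],1],[[-0.18,-0.543,0.073],[0,0,0],1]]'

```text
t: 2.3
tcp_pos: [0.4988, -0.2695, 0.2293]
tool_rot: [0.142, 0.99, 0.0, 0.0]
force: [0.3, 0.4, 0.2]
finger_gap: 1.001
```

```bash
python3 -c "
from h import *
go(.503,-.345,.15,73.7)"
```

```text
shift [-0.0252 -0.0713  0.0793] turn [ 0.0001  0.0004 -0.0007] | t 2.3 tcp [ 0.4988 -0.2695  0.2293] F [0.3 0.4 0.2] gap 1.001
```

Call:
play_rows --increments '[[[-0.025,-0.071,0.079],[0,0,0],1],[[-0.025,-0.071,0.079],[0,0,0],1],[[-0.025,-0.071,0.079],[0,0,0],1],[[-0.025,-0.071,0.079],[0,0,0],1]]'

```text
t: 2.7
tcp_pos: [0.502, -0.3429, 0.1484]
tool_rot: [0.143, 0.99, 0.001, -0.002]
force: [0.2, 0.1, 1.0]
finger_gap: 0.999
```

```bash
python3 - <<'E'
from h import *
go(.503,-.345,.15,73.7)
out=[]
for n,(a,b,c,e) in(('top',(150,240,340,440)),('side',(190,350,300,440))):
    p,d=snap(n,n+'1')
    cm=manip.camera_model(n);K=np.array(cm['camera_matrix'])
    s=manip.sense()['tcp_pos'];X=np.array(cm['R'])@s+cm['t'];u=K@X;print(n,'tcp px',u[:2]/u[2])
    im=cv2.resize(p[a:b,c:e],None,fx=4,fy=4,interpolation=cv2.INTER_CUBIC)
    cv2.circle(im,(int((u[0]/u[2]-c)*4),int((u[1]/u[2]-a)*4)),3,(0,255,0),-1)
    im=im[:600,:800]
    cv2.imwrite('pics/c1'+n+'.png',im[:,:,::-1])
E
```

```text
shift [-0.0015 -0.0018 -0.0016] turn [ 0.0021 -0.0035 -0.0025] | t 2.7 tcp [ 0.502  -0.3429  0.1484] F [0.2 0.1 1. ] gap 0.999
top tcp px [400.5531552  193.49326345]
side tcp px [377.73533364 272.79626015]
```

View pics/c1top.png

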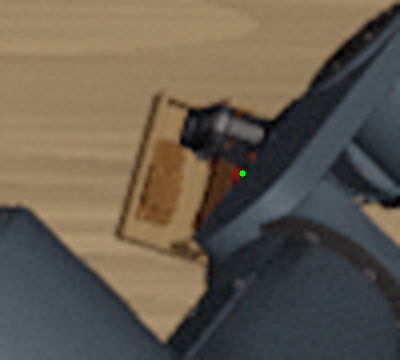

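View pics/c1side.png

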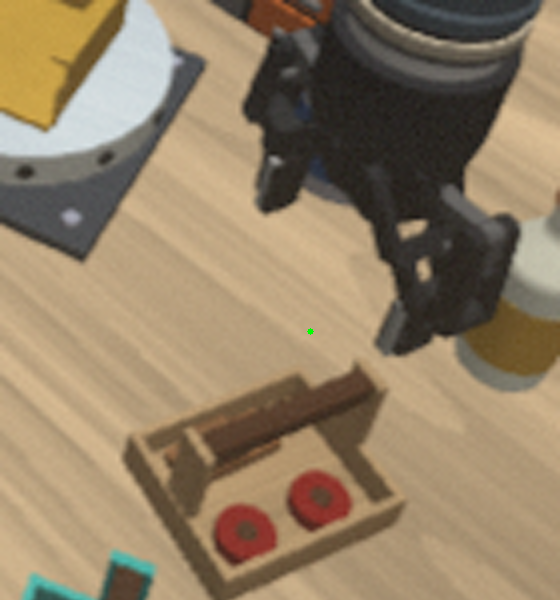

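```bash
python3 - <<'E'
from h import *
z=np.load('pics/side1.npz');p,d=z['p'],z['d'];S=world('side',d)
v,u=np.mgrid[:384,:512]
s=manip.sense();R=Ro.from_quat(s['tool_rot'])
L=(S-s['tcp_pos'])@R.as_matrix()   # tool frame
m=(d>0)&(L[...,2]>-.05)&(L[...,2]<.03)&(np.abs(L[...,0])<.06)&(np.abs(L[...,1])<.09)
for lo in(-.05,-.04,-.03,-.02,-.01,0,.01):
  k=m&(L[...,2]>lo)&(L[...,2]<=lo+.01)
  for sg in(-1,1):
    kk=k&(L[...,1]*sg>0)
    if kk.sum(): print(lo,sg,kk.sum(),L[kk].min(0).round(4),L[kk].max(0).round(4),(np.median(u[kk])),np.median(v[kk]))
E
```

```text
-0.05 1 1 [ 0.0037  0.0445 -0.0492] [ 0.0037  0.0445 -0.0492] 368.0 242.0
```

```bash
python3 - <<'E'
from h import *
z=np.load('pics/side1.npz');p,d=z['p'],z['d'];S=world('side',d)
s=manip.sense();R=Ro.from_quat(s['tool_rot']);print(R.as_matrix().round(3))
L=(S-s['tcp_pos'])@R.as_matrix()
for cu,cv in[(395,350),(395,340),(398,330),(272,205),(272,195),(275,180),(420,320)]:
  u,v=cu//4+300,cv//4+190
  print(u,v,d[v,u],S[v,u].round(3),L[v,u].round(4))
E
```

```text
[[-0.96   0.281  0.001]
 [ 0.281  0.96   0.   ]
 [-0.     0.    -1.   ]]
398 277 0.6436759 [ 0.48  -0.388  0.209] [ 0.0101 -0.0507 -0.0582]
398 275 0.6420601 [ 0.48  -0.386  0.213] [ 0.0101 -0.0491 -0.0623]
399 272 0.6385456 [ 0.481 -0.385  0.22 ] [ 0.0091 -0.0478 -0.0692]
368 241 0.7122405 [ 0.51  -0.298  0.205] [ 0.0055  0.0438 -0.054 ]
368 238 0.70682615 [ 0.509 -0.297  0.214] [ 0.0069  0.0449 -0.0626]
368 235 0.697728 [ 0.506 -0.297  0.225] [ 0.0103  0.0441 -0.0739]
405 270 0.6225186 [ 0.48  -0.393  0.236] [ 0.0082 -0.056  -0.0852]
```

```bash
python3 - <<'E'
from h import *
p,d=snap('side','side2')
im=cv2.resize(p[215:300,345:445],None,fx=7,fy=7,interpolation=cv2.INTER_CUBIC)
im=np.clip(im.astype(float)*1.6,0,255).astype(np.uint8)
cv2.imwrite('pics/c2.png',im[:,:,::-1])
z=np.load('pics/side0.npz');S=world('side',z['d'])
m=(z['d']>0)&(np.linalg.norm(S[...,:2]-[.165,.602],axis=-1)<.08)&(S[...,2]>.02)
print(m.sum(),S[m].min(0)); print(manip.sense()['tcp_pos'],manip.sense()['q'])
E
```

```text
2668 [0.12610188 0.52370566 0.24463461]
[ 0.50382486 -0.34177034  0.15183166] [-7.79602175e-01  5.54172857e-01  1.51815806e+00  4.18224492e-04
  1.06762533e+00 -2.06691193e+00]
```

View pics/c2.png

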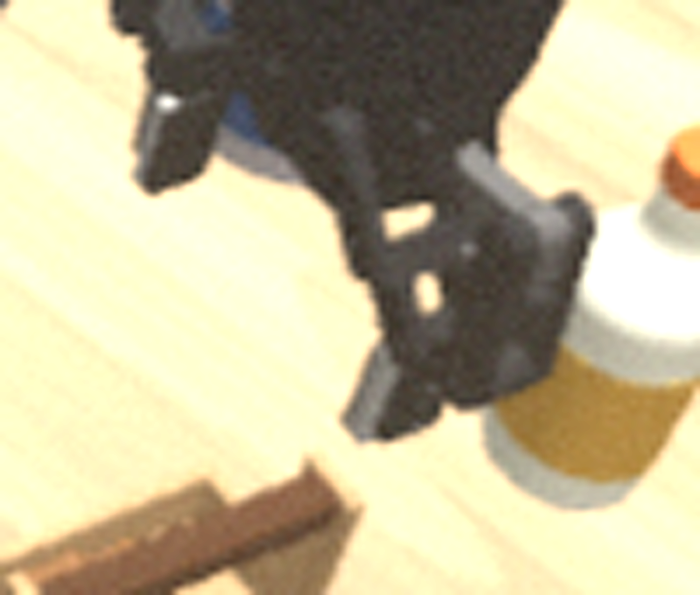

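```bash
python3 - <<'E'
from h import *
s=manip.sense();R=Ro.from_quat(s['tool_rot'])
for n,f in(('side','side2'),('top','top1')):
    p=np.load('pics/'+f+'.npz')['p'].copy()
    cm=manip.camera_model(n);K=np.array(cm['camera_matrix']);Rc=np.array(cm['R']);t=np.array(cm['t'])
    def pr(l):
        X=Rc@(s['tcp_pos']+R.apply(l))+t;u=K@X;return u[:2]/u[2]
    a,b=(345,205) if n=='side' else (340,150)
    im=cv2.resize(p[b:b+100,a:a+100],None,fx=6,fy=6,interpolation=cv2.INTER_CUBIC)
    im=np.clip(im*1.5,0,255).astype(np.uint8)
    for zz,c in((-.013,(255,0,0)),(-.053,(0,255,0))):
      for y in(-.0425,.0425):
        for x in(-.011,.011):
          q=(pr([x,y,zz])-[a,b]+.5)*6;cv2.circle(im,tuple(int(i) for i in q),3,c,-1)
    cv2.imwrite('pics/c3%s.png'%n,im[:,:,::-1])
E
```

```text
(no output)
```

View pics/c3side.png

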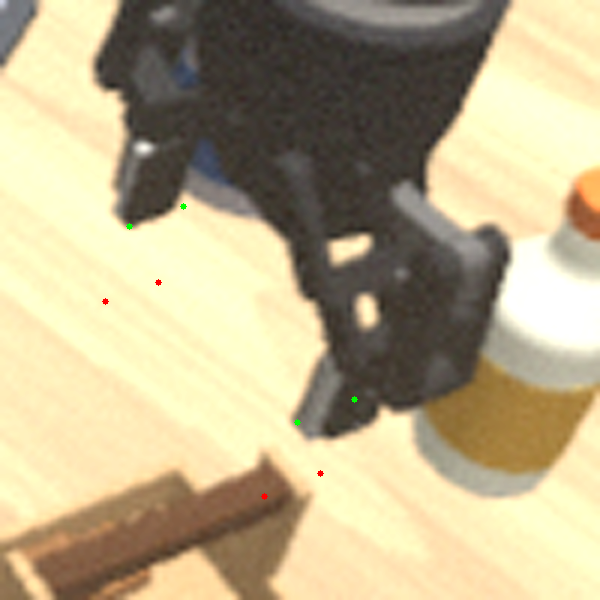

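View pics/c3top.png

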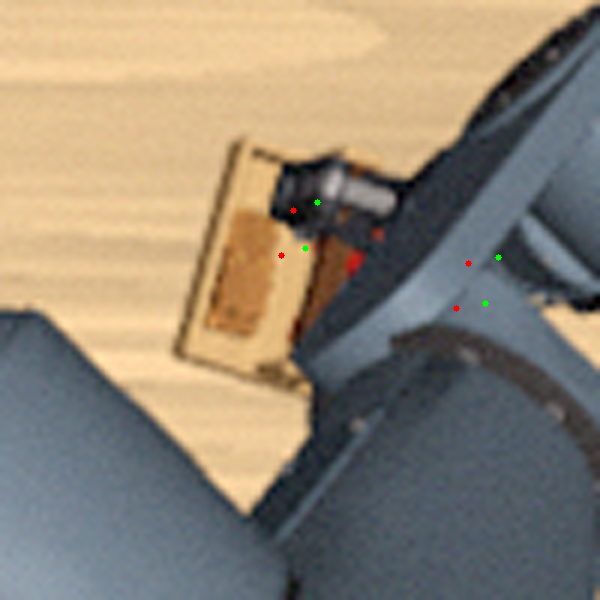

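```bash
python3 - <<'E'
from h import *
s=manip.sense();R=Ro.from_quat(s['tool_rot'])
for n,f,pts in(('side','side2',[(240,20),(240,80),(250,130),(240,170),(260,200),(290,180),(330,320),(310,420),(440,300),(480,250),(450,380),(360,410),(130,210)]),('top','top1',[(285,190),(300,190),(310,220),(330,190),(380,195),(330,250)])):
    d=np.load('pics/'+f+'.npz')['d'];S=world(n,d)
    a,b=(345,205) if n=='side' else (340,150)
    for cu,cv in pts:
        u,v=cu//6+a,cv//6+b
        print(n,cu,cv,S[v,u].round(3),((S[v,u]-s['tcp_pos'])@R.as_matrix()).round(3))
E
```

```text
side 240 20 [ 0.467 -0.329  0.348] [ 0.039  0.002 -0.196]
side 240 80 [ 0.464 -0.336  0.332] [ 0.04  -0.005 -0.18 ]
side 250 130 [ 0.491 -0.33   0.289] [ 0.015  0.007 -0.137]
side 240 170 [ 0.492 -0.333  0.272] [ 0.014  0.005 -0.12 ]
side 260 200 [ 0.49  -0.342  0.268] [ 0.013 -0.004 -0.116]
side 290 180 [ 0.478 -0.353  0.294] [ 0.022 -0.018 -0.143]
side 330 320 [ 0.478 -0.378  0.257] [ 0.014 -0.042 -0.105]
side 310 420 [ 0.477 -0.384  0.214] [ 0.014 -0.048 -0.062]
side 440 300 [ 0.473 -0.404  0.294] [ 0.012 -0.068 -0.142]
side 480 250 [ 0.487 -0.404  0.306] [-0.001 -0.064 -0.154]
side 450 380 [ 0.486 -0.412  0.256] [-0.003 -0.072 -0.104]
side 360 410 [ 0.485 -0.394  0.223] [ 0.003 -0.055 -0.072]
side 130 210 [ 0.503 -0.297  0.213] [ 0.013  0.042 -0.061]
top 285 190 [ 0.527 -0.274  0.258] [-0.003  0.071 -0.106]
top 300 190 [ 0.524 -0.276  0.28 ] [-0.002  0.069 -0.129]
top 310 220 [ 0.515 -0.288  0.245] [ 0.004  0.054 -0.093]
top 330 190 [ 0.522 -0.282  0.304] [-0.001  0.062 -0.152]
top 380 195 [ 0.52  -0.304  0.298] [-0.006  0.041 -0.146]
top 330 250 [ 0.515 -0.346  0.083] [-0.012 -0.001  0.069]
```

```bash
python3 -c "
from h import *
go(.505,-.345,.06,73.6)"
```

```text
shift [-0.0019 -0.0027  0.0918] turn [-0.0005  0.0016  0.0025] | t 2.85 tcp [ 0.5038 -0.3418  0.1518] F [ 0.9 -0.5  0.1] gap 0.998
```

Call:
play_rows --increments '[[[-0.002,-0.003,0.03],[0,0,0.002],1],[[-0.002,-0.003,0.055],[0,0,0.002],1],[[-0.002,-0.003,0.07],[0,0,0.002],1],[[-0.002,-0.003,0.08],[0,0,0.002],1],[[-0.002,-0.003,0.088],[0,0,0.002],1],[[-0.002,-0.003,0.092],[0,0,0.002],1],[[-0.002,-0.003,0.092],[0,0,0.002],1]]'

```text
t: 3.55
tcp_pos: [0.5045, -0.3459, 0.0587]
tool_rot: [0.143, 0.99, -0.0, 0.0]
force: [-0.5, 1.0, -0.1]
finger_gap: 1.002
```

```bash
python3 - <<'E'
from h import *
go(.505,-.345,.06,73.6)
p,d=snap('side','side3')
im=cv2.resize(p[215:340,315:445],None,fx=5,fy=5,interpolation=cv2.INTER_CUBIC)[:600]
im=np.clip(im.astype(float)*1.6,0,255).astype(np.uint8)
cv2.imwrite('pics/c4.png',im[:,:,::-1])
E
```

```text
shift [-0.0002  0.001  -0.0013] turn [-0.0002  0.0004 -0.0001] | t 3.55 tcp [ 0.5045 -0.3459  0.0587] F [-0.5  1.  -0.1] gap 1.002
```

View pics/c4.png

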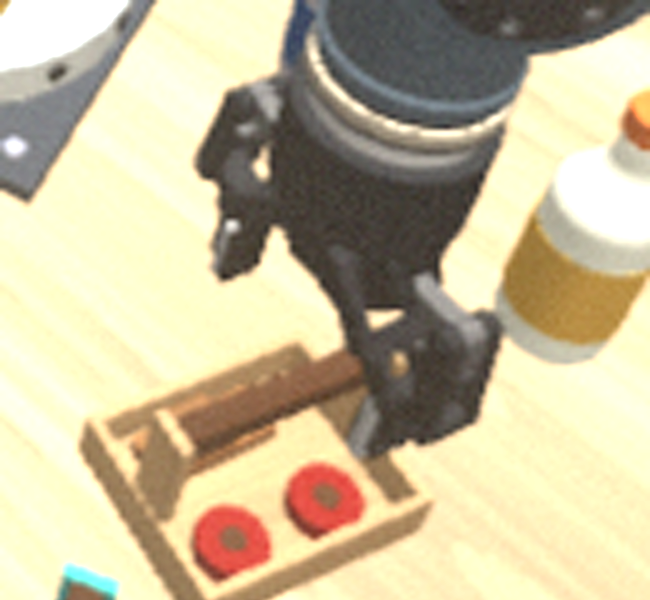

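Call:
play_rows --increments '[[[0,0,0],[0,0,0],0],[[0,0,0],[0,0,0],0],[[0,0,0],[0,0,0],0],[[0,0,0],[0,0,0],0],[[0,0,0],[0,0,0],0]]' --force 30

```text
t: 4.1
tcp_pos: [0.5042, -0.3461, 0.0585]
tool_rot: [0.143, 0.99, -0.0, 0.0]
force: [0.3, -0.0, -0.5]
finger_gap: 0.144
```

```bash
python3 - <<'E'
from h import *
go(.505,-.345,.06,73.6)
p,d=snap('side','side4')
im=cv2.resize(p[215:340,315:445],None,fx=5,fy=5,interpolation=cv2.INTER_CUBIC)[:600]
im=np.clip(im.astype(float)*1.6,0,255).astype(np.uint8)
cv2.imwrite('pics/c5.png',im[:,:,::-1])
E
```

```text
shift [-0.0004  0.0013 -0.0015] turn [-0.      0.0001 -0.0006] | t 4.1 tcp [ 0.5042 -0.3461  0.0585] F [ 0.3 -0.  -0.5] gap 0.144
```

View pics/c5.png

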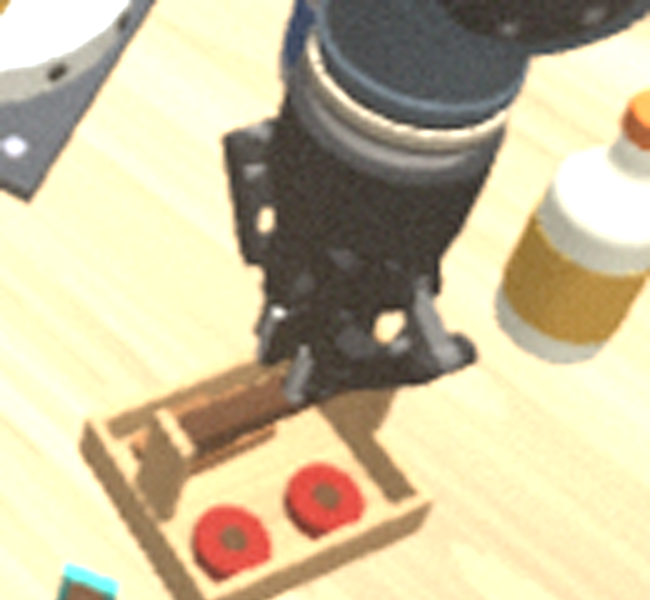

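Call:
play_rows --increments '[[[0,0,0],[0,0,0],0],[[0,0,0],[0,0,0],0]]'

```text
t: 4.35
tcp_pos: [0.5042, -0.3461, 0.0584]
tool_rot: [0.143, 0.99, 0.0, -0.0]
force: [-0.4, 1.2, -0.4]
finger_gap: 0.003
```

```bash
python3 - <<'E'
from h import *
go(.505,-.345,.06,73.6)
print(manip.sense())
p,d=snap('side','side5');S=world('side',d)
s=manip.sense();R=Ro.from_quat(s['tool_rot'])
im=cv2.resize(p[215:340,315:445],None,fx=5,fy=5,interpolation=cv2.INTER_CUBIC)[:600]
cm=manip.camera_model('side');K=np.array(cm['camera_matrix'])
u=K@(np.array(cm['R'])@s['tcp_pos']+cm['t']);u=u[:2]/u[2];print(u)
cv2.circle(im,tuple(int(i) for i in (u-[315,215]+.5)*5),4,(0,255,0),-1)
im=np.clip(im.astype(float)*1.6,0,255).astype(np.uint8)
cv2.imwrite('pics/c6.png',im[:,:,::-1])
for cu,cv in[(295,385),(300,365),(272,345),(268,330),(250,395),(220,420),(180,430)]:
  print(cu,cv,S[cv//5+215,cu//5+315].round(4))
E
```

```text
shift [-0.0005  0.0012 -0.0016] turn [ 0.     -0.     -0.0006] | t 4.35 tcp [ 0.5042 -0.3461  0.0584] F [-0.4  1.2 -0.4] gap 0.003
{'t': 4.35, 'q': array([-7.84026707e-01,  6.84677212e-01,  1.57592400e+00,  1.06925285e-05,
        8.81026342e-01, -2.06798563e+00]), 'qd': array([-0.00083238, -0.00046373, -0.00039653,  0.00147836,  0.00155901,
       -0.0006299 ]), 'tau': array([-2.96932958e-03, -4.59983754e+01, -1.28357318e+01, -5.17282333e-04,
        7.58988372e-04,  3.65376977e-06]), 'tcp_pos': array([ 0.50421075, -0.34606289,  0.05839245]), 'tool_rot': array([ 1.42930911e-01,  9.89732668e-01,  1.37347431e-05, -1.15238038e-05]), 'force': array([-0.36452141,  1.19595302, -0.35392511]), 'ft_torque': array([1.66952947e-05, 1.73757841e-02, 2.22963796e-02]), 'finger_gap': 0.002872717895702744}
[369.84906912 298.87622444]
295 385 [ 0.4939 -0.3526  0.1037]
300 365 [ 0.4917 -0.3523  0.1203]
272 345 [ 0.493  -0.3373  0.116 ]
268 330 [ 0.5008 -0.33    0.1112]
250 395 [ 0.4857 -0.3396  0.0886]
220 420 [ 0.4679 -0.3384  0.0859]
180 430 [ 0.4502 -0.3311  0.0875]
```

View pics/c6.png

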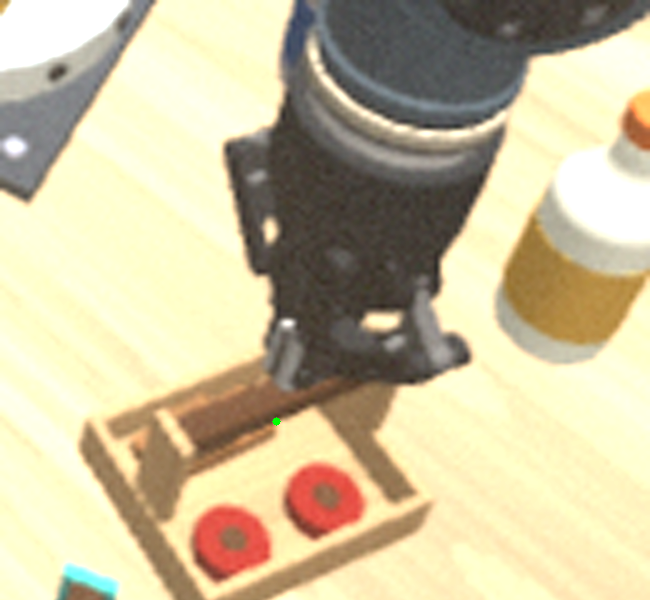

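Call:
play_rows --increments '[[[0,0,0],[0,0,0],1],[[0,0,0],[0,0,0],1],[[0,0,0],[0,0,0],1],[[0,0,0],[0,0,0],1],[[0,0.001,0.01],[0,0,0],1],[[0,0.001,0.02],[0,0,0],1],[[0,0.001,0.028],[0,0,0],1],[[0,0.001,0.035],[0,0,0],1],[[0,0.001,0.042],[0,0,0],1],[[0,0.001,0.042],[0,0,0],1]]'

```text
t: 5.4
tcp_pos: [0.5038, -0.3445, 0.015]
tool_rot: [0.143, 0.99, 0.001, -0.001]
force: [-0.1, 0.3, -0.4]
finger_gap: 1.001
```

```bash
python3 - <<'E'
from h import *
go(.505,-.345,.015,73.6)
p,d=snap('side','side6')
im=cv2.resize(p[215:340,315:445],None,fx=5,fy=5,interpolation=cv2.INTER_CUBIC)[:600]
im=np.clip(im.astype(float)*1.6,0,255).astype(np.uint8)
cv2.imwrite('pics/c7.png',im[:,:,::-1])
E
```

```text
shift [-0.0013 -0.0002  0.    ] turn [ 0.0012 -0.0022 -0.0006] | t 5.4 tcp [ 0.5038 -0.3445  0.015 ] F [-0.1  0.3 -0.4] gap 1.001
```

View pics/c7.png

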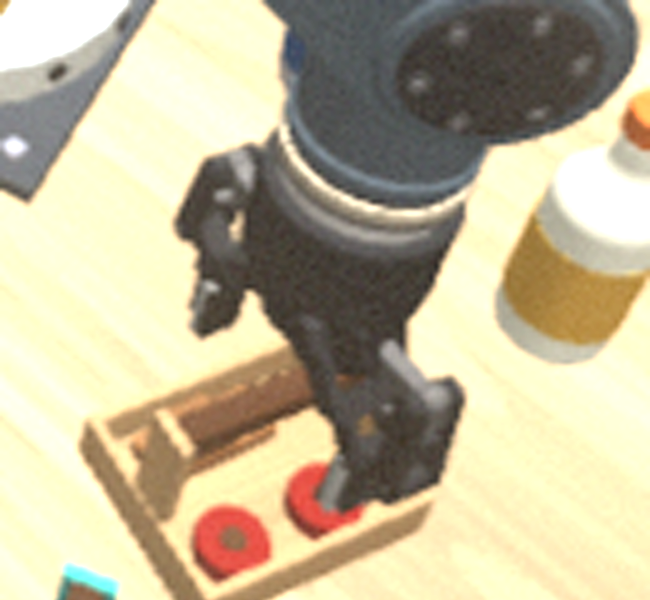

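Call:
play_rows --increments '[[[0,0,0],[0,0,0],0],[[0,0,0],[0,0,0],0],[[0,0,0],[0,0,0],0],[[0,0,0],[0,0,0],0],[[0,0,0],[0,0,0],0],[[0,0,0],[0,0,0],0],[[0,0,0],[0,0,0],0]]' --force 60

```text
t: 6.15
tcp_pos: [0.5046, -0.3455, 0.0165]
tool_rot: [0.143, 0.99, -0.0, 0.0]
force: [-0.7, -1.4, 0.4]
finger_gap: 0.152
```

```bash
python3 - <<'E'
from h import *
go(.505,-.345,.015,73.6)
p,d=snap('side','side7')
im=cv2.resize(p[215:340,315:445],None,fx=5,fy=5,interpolation=cv2.INTER_CUBIC)[:600]
im=np.clip(im.astype(float)*1.6,0,255).astype(np.uint8)
cv2.imwrite('pics/c8.png',im[:,:,::-1])
E
```

```text
shift [-0.0002  0.0006  0.0015] turn [-0.0005  0.0005 -0.0005] | t 6.15 tcp [ 0.5046 -0.3455  0.0165] F [-0.7 -1.4  0.4] gap 0.152
```

View pics/c8.png

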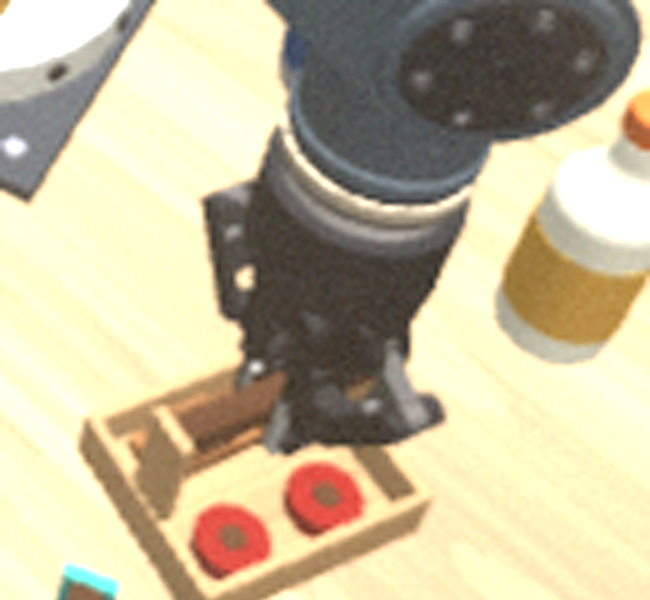

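```bash
python3 - <<'E'
from h import *
from scipy.optimize import least_squares
th=np.radians(18.3);ex=np.array([np.cos(th),np.sin(th)]);ey=np.array([-ex[1],ex[0]])
for n in('top','side'):
    z=np.load('pics/%s0.npz'%n);p,d=z['p'].astype(int),z['d']
    cm=manip.camera_model(n);K=np.array(cm['camera_matrix']);R=np.array(cm['R']);t=np.array(cm['t'])
    c0=-R.T@t
    v,u=np.mgrid[:384,:512]
    def plane(uv,zz):
        r=np.stack([(uv[:,0]-K[0,2])/K[0,0],(uv[:,1]-K[1,2])/K[1,1],np.ones(len(uv))],-1)@R
        s=(zz-c0[2])/r[:,2];return (c0+s[:,None]*r)[:,:2]
    W=world(n,d)
    near=(np.hypot(W[...,0]-.61,W[...,1]+.02)<.2)
    def biggest(m):
        k,l,st,_=cv2.connectedComponentsWithStats(m.astype(np.uint8));i=1+st[1:,4].argmax();return l==i
    # disc
    m=biggest(near&(p.min(-1)>125)&(p.max(-1)-p.min(-1)<45)&(W[...,2]<.075))
    c=cv2.convexHull(np.argwhere(m)[:,::-1].astype(np.int32))[:,0]
    P=plane(c.astype(float),.06)
    f=least_squares(lambda q:np.hypot(P[:,0]-q[0],P[:,1]-q[1])-q[2],[.61,-.02,.11],loss='soft_l1',f_scale=.002)
    print(n,'disc',f.x.round(4),np.abs(f.fun).max().round(4))
    # yellow lip-level: pixels
    Y=biggest(near&(p[...,0]-p[...,2]>70)&(p[...,1]-p[...,2]>40)&(p[...,0]-p[...,1]>10)&(p[...,2]<60))
    c=cv2.convexHull(np.argwhere(Y)[:,::-1].astype(np.int32))[:,0]
    P=plane(c.astype(float),.105)
    r=cv2.minAreaRect((P*1000).astype(np.float32));print('yellow z=.105',r,'in station frame rel disc',[(P-f.x[:2])@e for e in()])
    q=P-f.x[:2];print('  x',(q@ex).min().round(4),(q@ex).max().round(4),' y',(q@ey).min().round(4),(q@ey).max().round(4))
    k=biggest((p[...,0]>110)&(p[...,1]<60)&(p[...,2]<60)&(np.hypot(W[...,0]-.565,W[...,1]-.135)<.05))
    P=plane(np.argwhere(k)[:,::-1].astype(float),.05);q=P-f.x[:2];print('knob n',k.sum(),(q@ex).min().round(4),(q@ex).max().round(4),(q@ey).min().round(4),(q@ey).max().round(4))
E
```

```text
top disc [ 0.623  -0.0309  0.1084] 0.0012
yellow z=.105 ((614.1176147460938, -31.172256469726562), (125.74382019042969, 116.93575286865234), 17.942079544067383) in station frame rel disc []
  x -0.0714 0.0547  y -0.0556 0.0614
knob n 81 -0.0127 0.014 0.1578 0.1914
side disc [ 0.6173 -0.0293  0.1097] 0.0032
yellow z=.105 ((593.5223999023438, -44.59886169433594), (161.6261749267578, 121.17881774902344), 19.49884796142578) in station frame rel disc []
  x -0.1071 0.0536  y -0.0691 0.0546
knob n 52 -0.0154 0.0154 0.1601 0.1939
```

```bash
python3 -c "
from h import *
go(.5046,-.3455,.13,73.6)
go(.4688,-.0798,.13,108.3)"
```

```text
shift [-0.     -0.     -0.1134] turn [-0.0006  0.0006 -0.0005] | t 6.2 tcp [ 0.5046 -0.3455  0.0166] F [-0.4 -1.6  0.3] gap 0.155
shift [ 0.1095  0.2447 -0.1136] turn [-7.000e-04  4.000e-04 -6.061e-01] | t 6.2 tcp [ 0.5046 -0.3455  0.0166] F [-0.4 -1.6  0.3] gap 0.155
```

Call:
play_rows --increments '[[[0,0,-0.005],[0,0,0],0],[[0,0,-0.015],[0,0,0],0],[[0,0,-0.03],[0,0,0],0],[[0,0,-0.045],[0,0,0],0],[[0,0,-0.06],[0,0,0],0],[[0,0,-0.075],[0,0,0],0],[[0,0,-0.09],[0,0,0],0],[[0,0,-0.103],[0,0,0],0],[[0,0,-0.11],[0,0,0],0],[[0,0,-0.113],[0,0,0],0]]'

```text
t: 7.2
tcp_pos: [0.5049, -0.3454, 0.1308]
tool_rot: [0.143, 0.99, -0.001, 0.001]
force: [0.4, 0.1, -2.8]
finger_gap: 0.153
```

```bash
python3 - <<'E'
from h import *
go(.4688,-.0798,.13,108.3)
p,d=snap('side','side8')
cv2.imwrite('pics/c9.png',cv2.resize(p[150:350,200:460],None,fx=3,fy=3)[:,:,::-1])
E
```

```text
shift [0.1098 0.2446 0.0004] turn [-0.0014  0.0014 -0.6061] | t 7.2 tcp [ 0.5049 -0.3454  0.1308] F [ 0.4  0.1 -2.8] gap 0.153
```

View pics/c9.png

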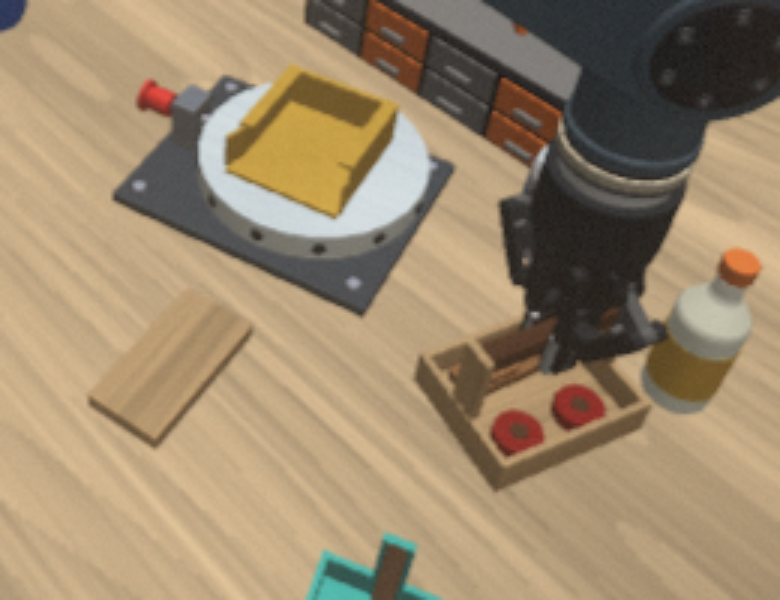

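Call:
play_rows --increments '[[[0.003,0.007,0],[0,0,-0.018],0],[[0.012,0.027,0],[0,0,-0.067],0],[[0.026,0.059,0],[0,0,-0.145],0],[[0.041,0.091,0],[0,0,-0.224],0],[[0.055,0.123,0],[0,0,-0.303],0],[[0.069,0.154,0],[0,0,-0.382],0],[[0.084,0.186,0],[0,0,-0.461],0],[[0.098,0.218,0],[0,0,-0.539],0],[[0.107,0.239,0],[0,0,-0.59],0],[[0.11,0.245,0],[0,0,-0.606],0]]'

```text
t: 8.25
tcp_pos: [0.466, -0.0757, 0.1287]
tool_rot: [-0.161, 0.987, 0.001, -0.002]
force: [0.7, 0.8, -4.0]
finger_gap: 0.157
```

```bash
python3 - <<'E'
from h import *
go(.4688,-.0798,.085,108.3)
E
```

```text
shift [-0.0014 -0.0049  0.0437] turn [ 0.0032 -0.0028  0.0041] | t 8.25 tcp [ 0.466  -0.0757  0.1287] F [ 0.7  0.8 -4. ] gap 0.157
```

Call:
play_rows --increments '[[[0,0,0],[0,0,0],0],[[-0.001,-0.004,0.01],[0,0,0],0],[[-0.001,-0.004,0.02],[0,0,0],0],[[-0.001,-0.004,0.03],[0,0,0],0],[[-0.001,-0.004,0.04],[0,0,0],0],[[-0.001,-0.004,0.045],[0,0,0],0],[[-0.001,-0.004,0.045],[0,0,0],0]]'

```text
t: 8.95
tcp_pos: [0.4697, -0.0824, 0.0833]
tool_rot: [-0.159, 0.987, 0.001, -0.001]
force: [-0.0, -0.2, -3.2]
finger_gap: 0.157
```

```bash
python3 - <<'E'
from h import *
go(.4688,-.0798,.084,108.3)
for n in('side','top'):
    p,d=snap(n,n+'9')
    a,b,c,e=(130,270,230,400) if n=='side' else (110,250,220,380)
    cv2.imwrite('pics/c10%s.png'%n,cv2.resize(p[a:b,c:e],None,fx=4.2,fy=4.2,interpolation=cv2.INTER_CUBIC)[:,:,::-1])
E
```

```text
shift [ 0.0001  0.0027 -0.0007] turn [ 0.0017 -0.0019 -0.0006] | t 8.95 tcp [ 0.4697 -0.0824  0.0833] F [-0.  -0.2 -3.2] gap 0.157
```

View pics/c10side.png

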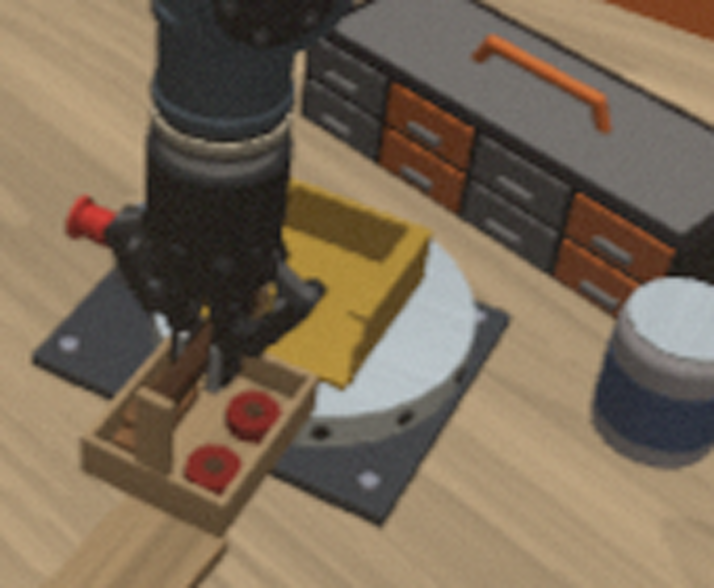

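View pics/c10top.png

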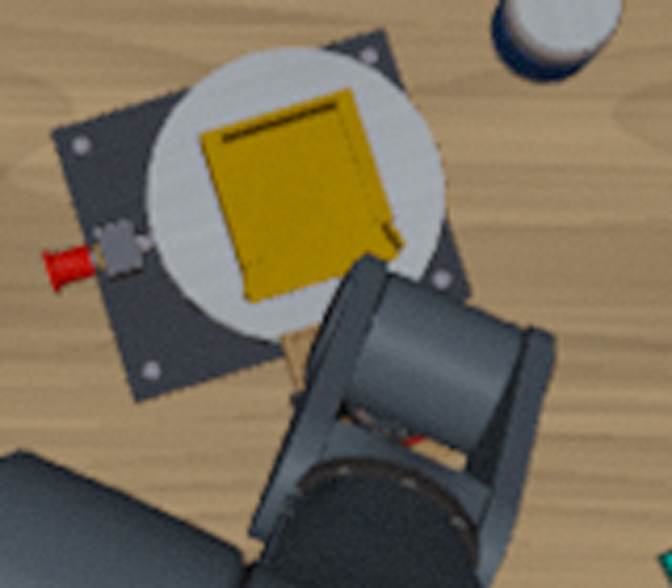

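```bash
python3 - <<'E'
from h import *
z=np.load('pics/side9.npz');p,d=z['p'].astype(int),z['d'];S=world('side',d)
th=np.radians(18.3);E=np.array([[np.cos(th),np.sin(th)],[-np.sin(th),np.cos(th)]])
A=S[...,:2]@E.T
s=manip.sense();print('tcp along/across',E@s['tcp_pos'][:2])
m=(d>0)&(S[...,2]>.088)&(S[...,2]<.102)&(A[...,0]>.33)&(A[...,0]<.50)&(abs(A[...,1]+.223)<.08)
q=A[m];print(m.sum(),np.percentile(q[:,0],[1,5,95,99]),np.percentile(q[:,1],[0.5,2,5,95,98,99.5]))
print(cv2.minAreaRect((q*1000).astype(np.float32)))
f=(d>0)&(S[...,2]>.06)&(S[...,2]<.075)&(p[...,2]<60)&(p[...,0]-p[...,2]>80)&(A[...,0]>.5)&(A[...,0]<.6)
l=(d>0)&(S[...,2]>.098)&(S[...,2]<.112)&(p[...,2]<70)&(p[...,0]-p[...,2]>80)&(A[...,0]>.52)&(A[...,0]<.62)
print('floor',f.sum(),np.median(S[f][:,2]),np.percentile(A[f][:,1],[1,99]),'lip',l.sum(),np.median(S[l][:,2]),np.percentile(A[l][:,1],[1,50,99]))
z=np.load('pics/side0.npz');p,d=z['p'].astype(int),z['d'];S=world('side',d);A=S[...,:2]@E.T
l=(d>0)&(S[...,2]>.100)&(S[...,2]<.112)&(p[...,2]<70)&(p[...,0]-p[...,2]>80)&(A[...,0]>.54)&(A[...,0]<.62)
a=A[l];print('lips side0',[np.percentile(a[a[:,1]*1>-.223][:,1],[2,50,98]),np.percentile(a[a[:,1]<-.223][:,1],[2,50,98])], np.median(S[l][:,2]))
z=np.load('pics/top0.npz');p,d=z['p'].astype(int),z['d'];S=world('top',d);A=S[...,:2]@E.T
l=(d>0)&(S[...,2]>.097)&(S[...,2]<.114)&(p[...,2]<70)&(p[...,0]-p[...,2]>80)&(A[...,0]>.54)&(A[...,0]<.61)
a=A[l];print('lips top0',[np.percentile(a[a[:,1]*1>-.223][:,1],[2,50,98]),np.percentile(a[a[:,1]<-.223][:,1],[2,50,98])], np.median(S[l][:,2]))
E
```

```text
tcp along/across [ 0.42082913 -0.22611519]
452 [0.35711336 0.35768731 0.47447385 0.47742296] [-0.27184429 -0.2715871  -0.27140757 -0.17688956 -0.17599485 -0.1750245 ]
((417.7572326660156, -222.9619903564453), (123.17992401123047, 97.87056732177734), 0.06316742300987244)
floor 149 0.06548973923853976 [-0.27856676 -0.03548312] lip 137 0.1053679364724524 [-0.27789364 -0.27185058 -0.26371595]
lips side0 [array([-0.17834327, -0.17271985, -0.16783622]), array([-0.27769738, -0.27101671, -0.26390013])] 0.10542193545436537
lips top0 [array([-0.18277765, -0.17553422, -0.16905256]), array([-0.27969888, -0.27443509, -0.26906579])] 0.1049460919560665
```

Call:
play_rows --increments '[[[-0.005,0.0015,-0.001],[0,0,0],0],[[-0.018,0.0015,-0.001],[0,0,0],0],[[-0.033,0.0015,-0.001],[0,0,0],0],[[-0.048,0.0015,-0.001],[0,0,0],0],[[-0.06,0.0015,-0.001],[0,0,0],0],[[-0.07,0.0015,-0.001],[0,0,0],0],[[-0.078,0.0015,-0.001],[0,0,0],0],[[-0.085,0.0015,-0.001],[0,0,0],0],[[-0.09,0.0015,-0.001],[0,0,0],0],[[-0.09,0.0015,-0.001],[0,0,0],0]]'

```text
t: 10.05
tcp_pos: [0.5561, -0.0528, 0.0854]
tool_rot: [-0.159, 0.987, -0.0, 0.0]
force: [-0.4, -0.6, -3.0]
finger_gap: 0.154
```

```bash
python3 - <<'E'
from h import *
go(.6102,-.0329,.0835,108.3)
p,d=snap('side','side10')
a,b,c,e=(130,270,230,400)
cv2.imwrite('pics/c11.png',cv2.resize(p[a:b,c:e],None,fx=4.2,fy=4.2,interpolation=cv2.INTER_CUBIC)[:,:,::-1])
E
```

```text
shift [-0.0576  0.0019  0.0019] turn [-0.0004  0.0005  0.0001] | t 10.05 tcp [ 0.5561 -0.0528  0.0854] F [-0.4 -0.6 -3. ] gap 0.154
```

View pics/c11.png

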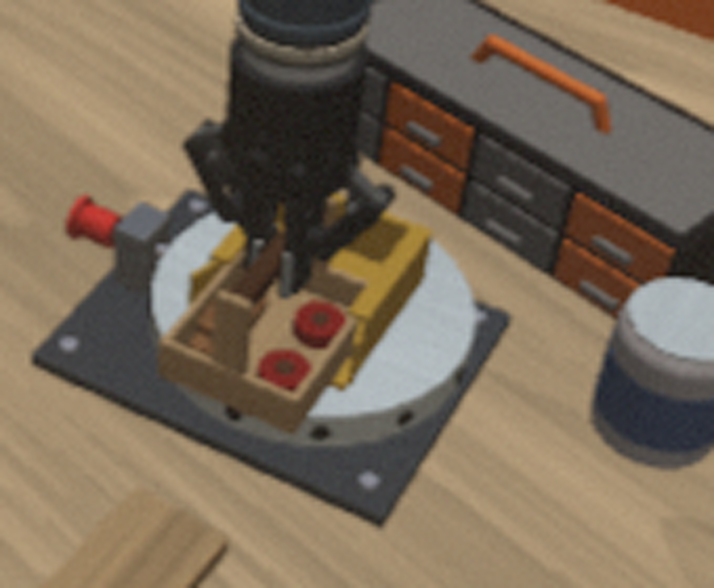

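Call:
play_rows --increments '[[[-0.003,0,0.002],[0,0,0],0],[[-0.01,0,0.002],[0,0,0],0],[[-0.02,0,0.002],[0,0,0],0],[[-0.03,0,0.002],[0,0,0],0],[[-0.038,0,0.002],[0,0,0],0],[[-0.044,0,0.002],[0,0,0],0],[[-0.05,0,0.002],[0,0,0],0],[[-0.05,0,0.002],[0,0,0],0]]'

```text
t: 10.9
tcp_pos: [0.604, -0.0369, 0.0834]
tool_rot: [-0.159, 0.987, -0.0, 0.0]
force: [-0.5, -0.3, -4.3]
finger_gap: 0.155
```

```bash
python3 - <<'E'
from h import *
go(.6102,-.0329,.0815,108.3)
s=manip.sense();R=Ro.from_quat(s['tool_rot']);print('F tool',R.inv().apply(s['force']).round(2))
E
```

```text
shift [-0.0072  0.0018  0.0019] turn [-0.0005  0.0009  0.0003] | t 10.9 tcp [ 0.604  -0.0369  0.0834] F [-0.5 -0.3 -4.3] gap 0.155
F tool [ 0.6  -0.1   4.27]
```

Call:
play_rows --increments '[[[-0.002,0,0.0005],[0,0,0],0],[[-0.004,0,0.001],[0,0,0],0],[[-0.006,0,0.001],[0,0,0],0],[[-0.006,0,0.001],[0,0,0],0]]'

```text
t: 11.3
tcp_pos: [0.6089, -0.0353, 0.0824]
tool_rot: [-0.159, 0.987, -0.0, 0.0]
force: [0.0, -0.4, -3.0]
finger_gap: 0.151
```

```bash
python3 - <<'E'
from h import *
go(.6102,-.0329,.0815,108.3)
s=manip.sense();R=Ro.from_quat(s['tool_rot']);print('F tool',R.inv().apply(s['force']).round(2))
E
```

```text
shift [-0.002   0.0018  0.0009] turn [-0.0002  0.0003 -0.0002] | t 11.3 tcp [ 0.6089 -0.0353  0.0824] F [ 0.  -0.4 -3. ] gap 0.151
F tool [ 0.12 -0.37  3.04]
```

Call:
play_rows --increments '[[[-0.002,0,0],[0,0,0],0],[[-0.004,0,0],[0,0,0],0],[[-0.005,0,0],[0,0,0],0],[[-0.005,0,0],[0,0,0],0]]'

```text
t: 11.7
tcp_pos: [0.6102, -0.0343, 0.0822]
tool_rot: [-0.159, 0.987, 0.0, -0.003]
force: [-6.5, -2.4, 0.6]
finger_gap: 0.158
```

```bash
python3 - <<'E'
from h import *
go(.6102,-.0329,.0815,108.3)
s=manip.sense();R=Ro.from_quat(s['tool_rot']);print('F tool',R.inv().apply(s['force']).round(2))
p,d=snap('side','side11')
a,b,c,e=(130,270,230,400)
cv2.imwrite('pics/c12.png',cv2.resize(p[a:b,c:e],None,fx=4.2,fy=4.2,interpolation=cv2.INTER_CUBIC)[:,:,::-1])
E
```

```text
shift [-0.0004  0.0013  0.0007] turn [ 0.0013 -0.0068  0.0003] | t 11.7 tcp [ 0.6102 -0.0343  0.0822] F [-6.5 -2.4  0.6] gap 0.158
F tool [ 6.97 -0.21 -0.59]
```

View pics/c12.png

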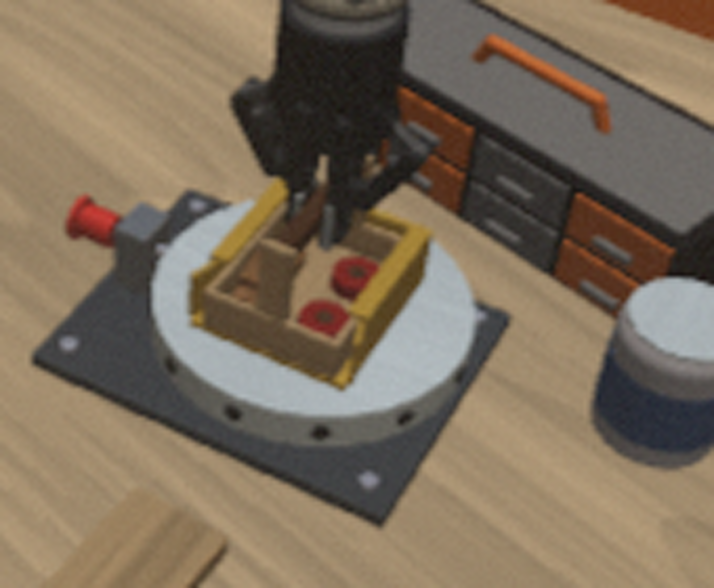

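Call:
play_rows --increments '[[[0.001,0,0],[0,0,0],0.5],[[0.001,0,0],[0,0,0],0.6],[[0.001,0,0],[0,0,0],0.6],[[0.001,0,0],[0,0,0],0.6],[[0.001,0,0],[0,0,0],0.6]]'

```text
t: 12.25
tcp_pos: [0.6129, -0.0339, 0.0826]
tool_rot: [-0.159, 0.987, -0.0, 0.0]
force: [0.1, -0.3, -0.8]
finger_gap: 0.6
```

```bash
python3 - <<'E'
from h import *
go(.6102,-.0329,.22,108.3)
E
```

```text
shift [ 0.0021  0.0017 -0.1374] turn [-0.0004  0.0008 -0.0001] | t 12.25 tcp [ 0.6129 -0.0339  0.0826] F [ 0.1 -0.3 -0.8] gap 0.6
```

Lift off, then check the tray without the arm over it.

Call:
play_rows --increments '[[[0,0,-0.015],[0,0,0],0.6],[[0,0,-0.04],[0,0,0],0.6],[[0,0,-0.07],[0,0,0],0.6],[[0,0,-0.1],[0,0,0],0.6],[[0,0,-0.12],[0,0,0],0.6],[[0,0,-0.13],[0,0,0],0.6]]'

```text
t: 12.85
tcp_pos: [0.6138, -0.0341, 0.2149]
tool_rot: [-0.159, 0.987, -0.001, 0.002]
force: [0.6, -0.1, -0.6]
finger_gap: 0.6
```

```bash
python3 - <<'E'
from h import *
p,d=snap('side','side12')
a,b,c,e=(130,270,230,400)
cv2.imwrite('pics/c13.png',cv2.resize(p[a:b,c:e],None,fx=4.2,fy=4.2,interpolation=cv2.INTER_CUBIC)[:,:,::-1])
S=world('side',d);th=np.radians(18.3);E=np.array([[np.cos(th),np.sin(th)],[-np.sin(th),np.cos(th)]]);A=S[...,:2]@E.T
p=p.astype(int)
# tray near face outer plane (x = -70 mm in station; wall end)
m=(d>0)&(S[...,2]>.070)&(S[...,2]<.092)&(A[...,0]>.47)&(A[...,0]<.53)&(abs(A[...,1]+.222)<.04)
print(m.sum(),np.percentile(A[m][:,0],[5,25,50,75,95]))
r=(d>0)&(S[...,2]>.088)&(S[...,2]<.100)&(A[...,0]>.49)&(A[...,0]<.53)&(abs(A[...,1]+.222)<.06)
print('rim z',np.median(S[r][:,2]),np.percentile(A[r][:,1],[1,99]))
k=(p[...,0]>110)&(p[...,1]<60)&(p[...,2]<60)&(np.hypot(S[...,0]-.56,S[...,1]-.135)<.06)
print('knob',k.sum(),np.percentile(A[k],[5,50,95],axis=0))
# knob target
for o in(.5766,.579,.5815): print((E.T@np.array([o,-.223+.172])).round(4))
for x,y in[(.5668,.1338)]: go(x,y,.2,18.3); go(x,y,.2,198.3)
E
```

```text
178 [0.50448032 0.50566683 0.50649467 0.50739035 0.52710259]
rim z 0.09441523494468766 [-0.2799266  -0.16305307]
knob 52 [[ 0.56445565 -0.06227395]
 [ 0.57057436 -0.04728118]
 [ 0.58053217 -0.03338344]]
[0.5635 0.1326]
[0.5657 0.1334]
[0.5681 0.1342]
shift [-0.0078  0.1744  0.0151] turn [1.4000e-03 5.8000e-03 1.5708e+00] | t 12.9 tcp [ 0.6141 -0.0342  0.2155] F [ 1.   0.5 -0.1] gap 0.601
shift [-0.0078  0.1744  0.0151] turn [-5.8000e-03  1.4000e-03 -1.5708e+00] | t 12.9 tcp [ 0.6141 -0.0342  0.2155] F [ 1.   0.5 -0.1] gap 0.601
```

View pics/c13.png

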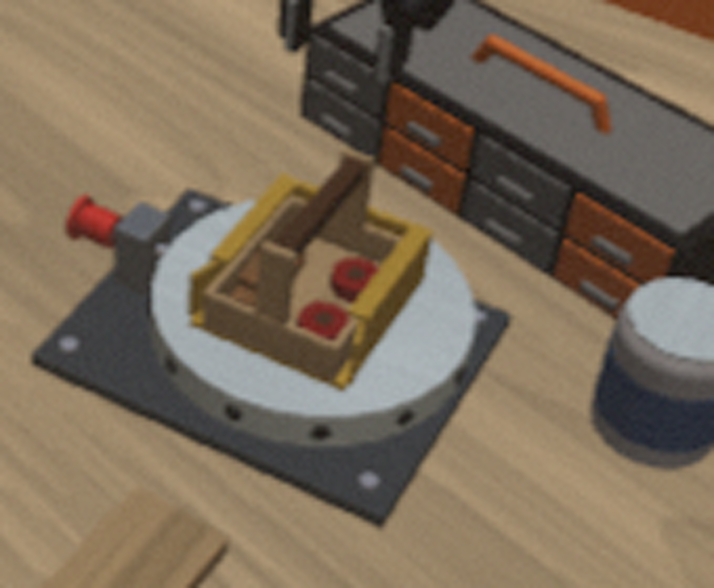

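Call:
play_rows --increments '[[[-0.001,0.017,0],[0,0,0.14],1],[[-0.002,0.035,0],[0,0,0.28],1],[[-0.003,0.052,0],[0,0,0.42],1],[[-0.004,0.07,0],[0,0,0.56],1],[[-0.005,0.087,0],[0,0,0.7],1],[[-0.006,0.105,0],[0,0,0.84],1],[[-0.007,0.122,0],[0,0,0.98],1],[[-0.008,0.14,0],[0,0,1.12],1],[[-0.008,0.157,0],[0,0,1.26],1],[[-0.008,0.174,0],[0,0,1.4],1]]'

```text
t: 13.9
tcp_pos: [0.5644, 0.1344, 0.2109]
tool_rot: [0.517, 0.856, -0.001, -0.001]
force: [0.6, -1.0, -0.1]
finger_gap: 1.001
```

```bash
python3 - <<'E'
from h import *
go(.5656,.1339,.1,18.3)
E
```

```text
shift [-0.0012  0.0011  0.1109] turn [-0.0025 -0.001   0.1649] | t 13.9 tcp [0.5644 0.1344 0.2109] F [ 0.6 -1.  -0.1] gap 1.001
```

Call:
play_rows --increments '[[[-0.001,0.001,0.01],[0,0,0.09],1],[[-0.001,0.001,0.04],[0,0,0.165],1],[[-0.001,0.001,0.07],[0,0,0.165],1],[[-0.001,0.001,0.1],[0,0,0.165],1],[[-0.001,0.001,0.12],[0,0,0.165],1],[[-0.001,0.001,0.13],[0,0,0.165],1],[[-0.001,0.001,0.13],[0,0,0.165],1],[[-0.001,0.001,0.13],[0,0,0.165],1]]'

```text
t: 14.7
tcp_pos: [0.5672, 0.1334, 0.0826]
tool_rot: [0.583, 0.812, 0.0, 0.0]
force: [0.3, -0.1, -0.3]
finger_gap: 1.003
```

```bash
python3 - <<'E'
from h import *
go(.5656,.1339,-.018,18.3)
for n in('side','top'):
    p,d=snap(n,n+'13')
    a,b,c,e=(110,230,190,350) if n=='side' else (110,230,190,350)
    cv2.imwrite('pics/c14%s.png'%n,np.clip(cv2.resize(p[a:b,c:e],None,fx=5,fy=5,interpolation=cv2.INTER_CUBIC)*1.4,0,255)[:,:,::-1])
E
```

```text
shift [ 0.001  -0.0014  0.1006] turn [0.0005 0.0001 0.0056] | t 14.7 tcp [0.5672 0.1334 0.0826] F [ 0.3 -0.1 -0.3] gap 1.003[ WARN:0@1.534] global loadsave.cpp:1063 imwrite_ Unsupported depth image for selected encoder is fallbacked to CV_8U.
```

View pics/c14side.png

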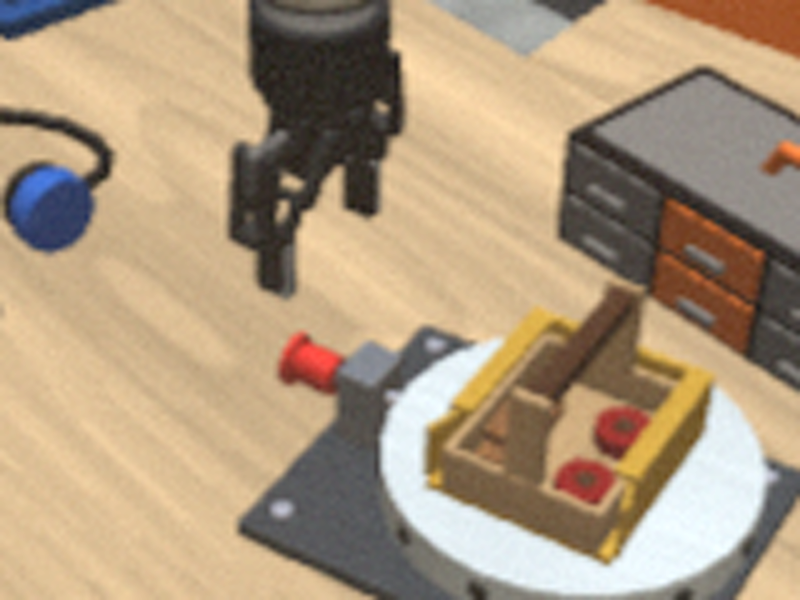

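View pics/c14top.png

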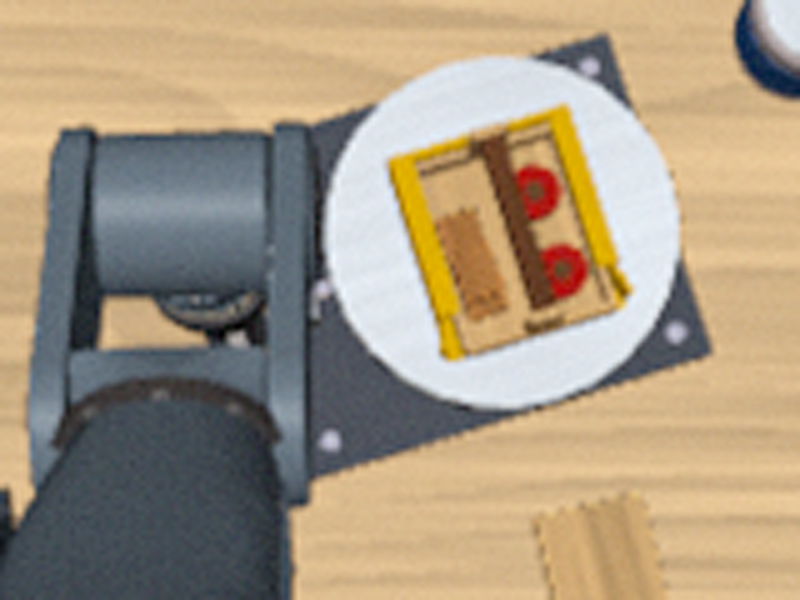

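```bash
python3 - <<'E'
from h import *
z=np.load('pics/side13.npz');p,d=z['p'].astype(int),z['d'];S=world('side',d)
th=np.radians(18.3);E=np.array([[np.cos(th),np.sin(th)],[-np.sin(th),np.cos(th)]]);A=S[...,:2]@E.T
s=manip.sense();print('tcp',E@s['tcp_pos'][:2])
m=(d>0)&(S[...,2]>.12)&(S[...,2]<.165)&(np.hypot(S[...,0]-.567,S[...,1]-.133)<.09)
for sg in(-1,1):
    k=m&(sg*(A[...,0]-.579)>0);print(k.sum(),np.percentile(A[k],[3,97],axis=0).round(4),S[k][:,2].min())
k=(p[...,0]>110)&(p[...,1]<60)&(p[...,2]<60)&(np.hypot(S[...,0]-.56,S[...,1]-.135)<.06)
print(np.percentile(A[k],[2,50,98],axis=0))
E
```

```text
tcp [ 0.58102449 -0.05162817]
59 [[ 0.5224 -0.0605]
 [ 0.5353 -0.0442]] 0.13352442345575405
63 [[ 0.6197 -0.0605]
 [ 0.6271 -0.0377]] 0.13405599730151993
[[ 0.56370932 -0.06331002]
 [ 0.5693147  -0.04716896]
 [ 0.58115891 -0.03302709]]
```

Call:
play_rows --increments '[[[0,-0.001,0.02],[0,0,0.005],1],[[0,-0.001,0.045],[0,0,0.005],1],[[0,-0.001,0.065],[0,0,0.005],1],[[0,-0.001,0.08],[0,0,0.005],1],[[0,-0.001,0.09],[0,0,0.005],1],[[0,-0.001,0.097],[0,0,0.005],1],[[0,-0.001,0.097],[0,0,0.005],1],[[0,-0.001,0.097],[0,0,0.005],1]]'

```text
t: 15.6
tcp_pos: [0.5664, 0.133, -0.0141]
tool_rot: [0.585, 0.811, 0.0, 0.0]
force: [0.7, -0.3, 0.2]
finger_gap: 1.003
```

```bash
python3 - <<'E'
from h import *
go(.5656,.1339,-.015,18.3)
p,d=snap('side','side14')
a,b,c,e=(110,230,190,350)
cv2.imwrite('pics/c15.png',np.clip(cv2.resize(p[a:b,c:e],None,fx=5,fy=5,interpolation=cv2.INTER_CUBIC)*1.4,0,255).astype(np.uint8)[:,:,::-1])
E
```

```text
shift [ 0.0011 -0.0005  0.0009] turn [0.001  0.0003 0.0006] | t 15.6 tcp [ 0.5664  0.133  -0.0141] F [ 0.7 -0.3  0.2] gap 1.003
```

View pics/c15.png

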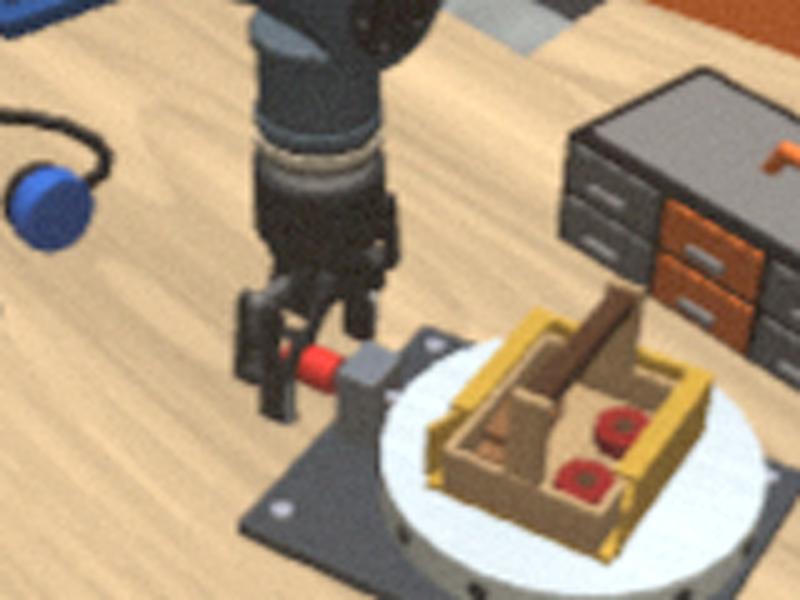

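Call:
play_rows --increments '[[[0,0,0],[0,0,0],0],[[0,0,0],[0,0,0],0],[[0,0,0],[0,0,0],0],[[0,0,0],[0,0,0],0],[[0,0,0],[0,0,0],0],[[0,0,0],[0,0,0],0],[[0,0,0],[0,0,0],0]]' --force 80

```text
t: 16.35
tcp_pos: [0.5647, 0.1327, -0.0141]
tool_rot: [0.585, 0.811, -0.001, -0.001]
force: [-2.1, -2.1, 5.0]
finger_gap: 0.283
```

```bash
python3 - <<'E'
from h import *
go(.5656,.1339,-.015,18.3)
s=manip.sense();R=Ro.from_quat(s['tool_rot']);print('F tool',R.inv().apply(s['force']).round(2),s['ft_torque'])
E
```

```text
shift [0.0009 0.0012 0.0009] turn [-0.0023 -0.0001  0.001 ] | t 16.35 tcp [ 0.5647  0.1327 -0.0141] F [-2.1 -2.1  5. ] gap 0.283
F tool [-1.35 -2.63 -4.96] [-0.28273209  0.473164    0.03679876]
```

Call:
play_rows --increments '[[[0.002,0,0],[0,0,0],0],[[0.004,0,0],[0,0,0],0],[[0.007,0,0],[0,0,0],0],[[0.01,0,0],[0,0,0],0],[[0.013,0,0],[0,0,0],0],[[0.015,0,0],[0,0,0],0],[[0.017,0,0],[0,0,0],0],[[0.019,0,0],[0,0,0],0],[[0.02,0,0],[0,0,0],0],[[0.02,0,0],[0,0,0],0]]'

```text
t: 17.35
tcp_pos: [0.5593, 0.1493, -0.0141]
tool_rot: [0.585, 0.811, -0.002, 0.001]
force: [-0.7, -10.2, 5.8]
finger_gap: 0.28
```

```bash
python3 - <<'E'
from h import *
go(.5656,.1339,-.015,18.3)
s=manip.sense();R=Ro.from_quat(s['tool_rot']);print('F tool',R.inv().apply(s['force']).round(2),s['ft_torque'],'pull',(s['tcp_pos'][:2]-[.5647,.1327])@[-.314,.949])
E
```

```text
shift [-0.0166  0.0011  0.001 ] turn [-0.0023  0.0031  0.0022] | t 17.35 tcp [ 0.5593  0.1493 -0.0141] F [ -0.7 -10.2   5.8] gap 0.28
F tool [-9.52 -3.91 -5.74] [-1.54478302  0.30458956 -0.02443439] pull 0.01745891014846645
```

Call:
play_rows --increments '[[[0.002,0,0],[0,0,0],0],[[0.004,0,0],[0,0,0],0],[[0.005,0,0],[0,0,0],0],[[0.005,0,0],[0,0,0],0]]'

```text
t: 17.75
tcp_pos: [0.5585, 0.1515, -0.0141]
tool_rot: [0.584, 0.812, -0.003, 0.002]
force: [1.1, -19.6, 4.4]
finger_gap: 0.281
```

```bash
python3 - <<'E'
from h import *
s=manip.sense();R=Ro.from_quat(s['tool_rot']);print('F tool',R.inv().apply(s['force']).round(2),s['ft_torque'],'pull',(s['tcp_pos'][:2]-[.5647,.1327])@[-.314,.949],s['finger_gap'])
p,d=snap('side','side15')
a,b,c,e=(110,230,190,350)
cv2.imwrite('pics/c16.png',np.clip(cv2.resize(p[a:b,c:e],None,fx=5,fy=5,interpolation=cv2.INTER_CUBIC)*1.4,0,255).astype(np.uint8)[:,:,::-1])
E
```

```text
F tool [-18.98  -5.23  -4.24] [-2.8367331   0.11687922 -0.08430734] pull 0.019819723231553305 0.2807817260866159
```

View pics/c16.png

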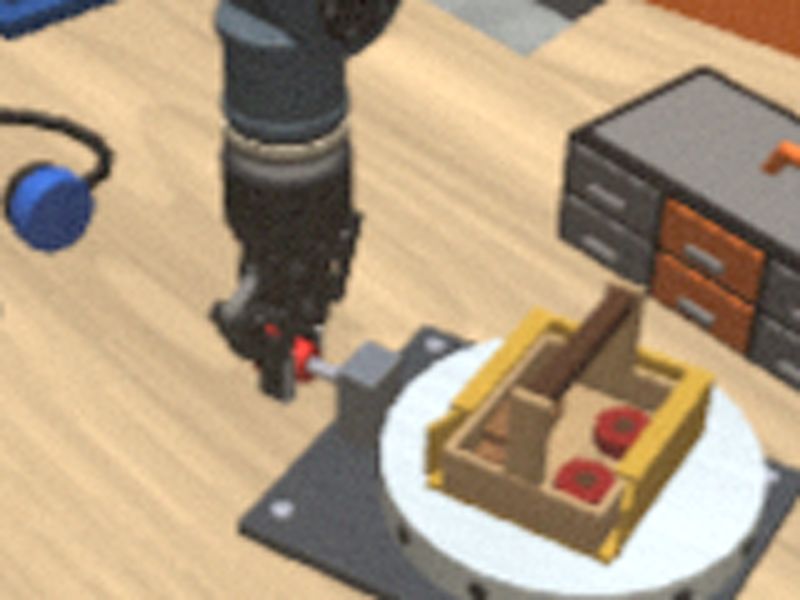

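Call:
play_rows --increments '[[[0,0,0],[0,0,0],0],[[0,0,0],[0,0,0],0],[[0,0,0],[0,0,0],0],[[0,0,0],[0,0,0],0],[[0,0,0],[0,0,0],0],[[0,0,0],[0,0,0],0],[[0,0,0],[0,0,0],0]]'

```text
t: 18.5
tcp_pos: [0.5586, 0.1515, -0.0141]
tool_rot: [0.584, 0.811, -0.003, 0.002]
force: [-0.1, -18.3, 4.9]
finger_gap: 0.282
```

```bash
python3 - <<'E'
from h import *
s=manip.sense();R=Ro.from_quat(s['tool_rot']);print('F tool',R.inv().apply(s['force']).round(2),'pull',(s['tcp_pos'][:2]-[.5647,.1327])@[-.314,.949],s['finger_gap'])
p,d=snap('side','side16');S=world('side',d);th=np.radians(18.3);E=np.array([[np.cos(th),np.sin(th)],[-np.sin(th),np.cos(th)]]);A=S[...,:2]@E.T
m=(d>0)&(S[...,2]>.070)&(S[...,2]<.092)&(A[...,0]>.47)&(A[...,0]<.53)&(abs(A[...,1]+.222)<.04)
print('tray near face along',np.median(A[m][:,0]))
p=p.astype(int);k=(p[...,0]>110)&(p[...,1]<60)&(p[...,2]<60)&(np.hypot(S[...,0]-.56,S[...,1]-.14)<.07)
print('knob inner end across',np.percentile(A[k][:,1],[2,50]))
cv2.imwrite('pics/c17.png',p[110:230,190:350,::-1])
manip.sign_off()
E
```

```text
F tool [-17.4   -5.88  -4.81] pull 0.019806295122576527 0.2821225945791152
tray near face along 0.5063177829379938
knob inner end across [-0.04296484 -0.04058491]
the job is handed in; nothing more can be done[ WARN:0@1.676] global loadsave.cpp:1063 imwrite_ Unsupported depth image for selected encoder is fallbacked to CV_8U.
```

The wooden tray is home in the yellow holder and released, and the gripper is holding the red knob fully back. I handed the job in at 18.5 s; no verdict was reported.

**Tray:** I carried it level by its handle and slid it in until it met the back stop with about 7 N, then let go. In the last pictures its near face is at station x ≈ −70 mm, as expected when home. The side view after I let go shows both wheels in the tray, and the top view taken just before the knob grasp shows the car body and both wheels.

**Plunger:** I gripped the knob with 80 N and pulled it out. The gripper moved about 19.8 mm, and the pull force rose from about 10 N to 18 N at the solid stop. The reading was steady over a 0.7 s hold, and the knob visibly came out with its rod showing.

**Checks that disagreed:**
- **Gripper height:** the reported TCP height is about 40–44 mm lower than where both cameras show the fingertips. A trial close at the nominal height shut on nothing, so I used the camera heights and the tray's height when gripped on the bench as references.
- **Cameras:** the two differ by about 6 mm along world x. I averaged them and relied on contact with the back stop.

**Bystanders:** the gripper did not go near any of the other things, but I did not measure their positions again at the end.

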